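Seat the stamp holder and lock the toggle clamp

TASK

On the leather bench's stamping jig, slide the wooden stamp holder along its bed until it is home against the sprung buffer of the steel end stop, pressing it there for a moment with a firm but gentle push (12 to 15 N, never over 20 N). Then flip the toggle clamp's handle over centre, so that the clamp holds the holder down while it still touches the buffer. Never push any part of the jig harder than 20 N, and leave the other things on the bench alone.

Things in the scene. Friction and masses are not known exactly. Their poses are not given: they have to be found in the camera images.
- jig: Fixed stamping jig; origin on the bench under the centre of its bed. x runs along the bed to the end stop, y to the toggle clamp beside the bed, z up. Aluminium bed 270 x 84 mm, floor 12 mm above the bench; channel 54 mm wide between rails 28 mm high above the bench, open at the -x end. Two fixed steel clamp cheeks fill x = -18..18, y = 37..112 mm, up to z = 76 mm.
- handle (a joint): Angle of the toggle handle (rad). 0: open, leaning 0.10 rad from vertical towards -y of the jig. Grows as its tip swings over to +y and down; 1.35: end of travel, 1.25 rad past vertical. Let go below about 1.0 (dead centre) it springs back to 0; past it, it snaps home by itself to 1.3 or so. It resists with about 8 N at 75 mm from the pivot over its first half, falling to nothing at dead centre.
- handle_tip (a point): Centre of the rounded end of the toggle handle, 90 mm from the pivot. The handle is a straight bar, its outer 50 mm a round black grip 16 mm thick (reaching 8 mm past this point).
- handle_pivot (a point): Point on the axis about which the toggle handle turns: at (0, 100, 65) mm in the jig's frame. The axis runs along the jig's x.
- clamp_pivot (a point): Pivot of the clamp arm, at (0, 45, 70) mm in the jig's frame. The arm, a 14 mm wide steel bar with a rubber foot, stands up while open (to 132 mm above the bench, foot out to y = 18 mm); as the handle goes over to +y it swings down to -y, its foot landing on the holder's top.
- holder_front (a point): Middle of the front (+x) face of the loose wooden stamp holder, 20 mm above its underside. The holder lies in the channel, its x axis along the jig's x: a block 110 long (x), 50 wide, 40 mm high, with a small knob on top near its rear; 0.22 to 0.41 kg; waxed, it slides with 0.7 to 2.5 N of friction (more if pressed down).
- stop: Steel end stop block fixed in the channel, 16 x 48 x 40 mm; origin on the channel floor, midway across, at its face towards the holder (-x side); x along the jig's x. A screwed buffer with a flat 40 x 30 mm foot sticks out of this face towards the holder by 8 to 42 mm, different each time and not reported: find it by sight or feel. The foot is sprung and damped: 1.5 N/mm for 3 mm, then rigid.
- jar: Bystander: amber glass jar with a lid, 56 mm across, 75 mm high; origin under its centre.
- spool: Bystander: wooden thread spool standing up, 48 mm across, 58 mm high; origin under its centre.
- paperweight: Bystander: round dark steel weight with a knob, 72 mm across, 45 mm high; origin under its centre.
- tin: Bystander: round flat metal tin, 82 mm across, 28 mm high; origin under its centre.
- holder_back (a point): Middle of the flat rear (-x) face of the holder, 20 mm above its underside (32 mm above the bench). Push on this face towards +x, about as high as this; the rails beside it reach 28 mm above the bench. Pushed higher up, the holder tends to tip and bind.
- holder_knob (a point): Middle of the grip of the turned knob on the holder: 20 mm across, 12 mm high, 33 mm behind the holder's centre, its top 64 mm above the holder's underside.

How it is judged:
On the way, in this order (a step that is already met when the one before it is completed fails the run):
1. the holder is pressed home against the end stop's buffer with 5 N or more for 0.3 s (contact force between holder and stop above 5 N), for 0.3 s.
2. the toggle handle has gone over centre and is locked (value of joint handle above 1.2 rad), for 0.3 s.
At the end, for the whole second after the job is handed in: The toggle handle is locked over (joint above 1.2 rad), the holder lies in the channel (not raised over 4 mm), still in touch with the sprung buffer of the end stop (contact force above 0.2 N), and is at rest (value of joint handle above 1.2 rad and contact force between holder and stop above 0.2 N and z of holder_front in the frame of jig below 0.036 m and linear speed of holder below 0.01 m/s).
It fails at once if the holder is pressed on the end stop's buffer with more than 20 N (contact force between holder and stop above 20 N).
It fails at once if the robot pushes on the jig or its clamp with more than 20 N (contact force between the arm and jig above 20 N).
It fails at once if the fingers push on the jig or its clamp with more than 20 N (contact force between the fingers and jig above 20 N).
It fails at once if a bystander is moved by more than 15 mm (distance of any of jar, spool, paperweight, tin from where it was at the start of the episode above 0.015 m).
It also fails if it takes over 72 s, if anything falls off the work surface, if the arm or the gripper's body presses on something with over 40 N, if the wrist force passes 120 N, or if a joint passes its speed limit or range.

ROBOT

A 6-joint arm with a two-finger parallel gripper is mounted at the origin on the work surface. World frame = base frame: x ahead of the robot, y to its left, z up, the work surface at z = 0. Lengths are in m, angles in rad, forces in N, time in s.
With the tool pointing down it reaches from about 0.275 to 0.825 m from the base axis. Payload 5.2 kg.
Tool frame: the origin (TCP) lies between the finger pads; the fingertips stand 11 mm ahead of it and the grasp point (between the pads) lies 8 mm behind it; z points along the fingers, y is the direction in which the jaws open and shut (so a half turn about z gives the same grasp; the last joint's range is limited). The gripper opens to 93 mm and grips with 3 to 60 N. Pads are 15 mm wide; open, the fingers measure 128 mm over their backs; the gripper's body (75 mm by 188 mm) begins 65 mm behind the grasp point.
Start: joints at [-1.342, 0.259, 1.535, -0, 1.348, -0.203], TCP at [0.23, -0.5, 0.23] pointing down, gripper open.
Joint ranges: [-3.14, 3.14], [-0.91, 2.08], [0.19, 2.58], [-1.22, 4.36], [0.22, 2.71], [-3.12, 3.12]. Speed limits (rad/s): [2.57, 2.57, 3.14, 3.14, 3.14, 3.14].

INTERFACE

Orientations are given as a unit quaternion [x, y, z, w].
In Python, from rig import get_obs, vision, job gives the robot as it stands. The module is installed in compiled form; this text tells all that it offers.
- The arm moves only by the tool servo_tool, never from a script. Its argument "motion" is a list of rows, each a list of 6 numbers: the shift along the tool's x, y, z scaled (see below), then the turn, a rotation vector about the tool's x, y, z scaled (see below). A call has 1 to 10 rows; each row is the pose to reach, as a shift and turn from the pose commanded when the call began, along the tool's axes at that moment; what a row does not reach only later rows make up. The controller multiplies each number of a shift by 300 mm and each number of a turn by 45 degrees. A row lasts 1/12 s, in which the tool goes at most 41.7 mm and 7.16 degrees, less where a joint would pass 70% of its speed; a pose out of reach is approached as far as the arm can. A call with a number of a shift or a turn outside -1 to 1 is refused whole. A call with a gripper value outside its range is refused whole. "claw" is the gripper command: -1 is shut, 1 is fully open, values between are in proportion, set as the call begins (left out, the last holds). The fingers move at their own pace and stop on an object; "grip_force" is the grip in N (left out, the last holds). Time passes only in rows, so rows that repeat a pose let the fingers close. It gives the time, the measured TCP pose, the force and the opening at its end, in the units of the state.
- get_obs(): the state, without advancing time (a new reading comes with each control period).
- vision.get_image(name): name is "scene" or "top" or "wrist"; returns a dict with "frame" (480x640x3 uint8, blue, green, red), "K" (3x3 intrinsics, pixels), "world_from_camera" (4x4, takes a point from camera to world coordinates). Camera axes: x right, y down, z forward; pixel columns grow to the right and rows downward; lengths in m; the calibration is good to about 2 mm. A picture is of the moment at which its call begins. There is no depth.
- job.sign_off(): hands the job in, once; it reports no verdict.
The state is a dict: "t": time; "q": joint angles; "joint_vel": joint speeds; "effort": joint torques, N m; "tcp_pos": TCP position; "orientation": TCP orientation; "ft_force": force on the tool from outside, world axes, zero at the start; "ft_torque": the same for the moment, N m; "width": finger opening in m.
Only numpy, scipy, OpenCV 4.12 (cv2) and the standard library are available. Lean on these libraries where they do the work, as an engineer would, in place of code of your own. Each camera call takes 0.05 s, during which the arm holds its last target.

## Working session

There is one attempt and no reset: what is moved stays moved. The work goes in short steps, Python scripts to look and compute and a tool call to move; the robot and the scene stay as the last step left them, time stands still between calls to the robot, and variables do not carry over. Pictures are saved under pics/ and viewed, and the job is handed in when it is done.

Besides the shell and the picture viewer there is one more tool, called after "Request:" by a JSON object that holds its "op" and its "data", one argument or row to a line. servo_tool: Moves the arm, as the interface text tells. Shifts and turns lie within -1 to 1; 1 stands for 300 mm of shift or 45 degrees of turn. Its arguments: {"type":"object","properties":{"motion":{"type":"array"},"claw":{"type":"number"},"grip_force":{"type":"number"}},"required":["motion"]}

```bash
mkdir -p pics; ls; python3 - <<'E'
from rig import get_obs, vision
import cv2,numpy as np
o=get_obs();print(o)
for n in ["scene","top","wrist"]:
    d=vision.get_image(n);cv2.imwrite(f"pics/{n}0.png",d["frame"]);print(n,d["K"].tolist(),np.round(d["world_from_camera"],4).tolist())
    np.savez(f"{n}0.npz",**d)
E
```

```text
pics
{'t': 0.0, 'q': array([-1.34179117e+00,  2.59302269e-01,  1.53609560e+00, -4.20162647e-05,
        1.34796549e+00, -2.02812473e-01]), 'joint_vel': array([-0.00033186,  0.00078391, -0.000508  , -0.00080807, -0.00109621,
        0.00109469]), 'effort': array([-1.17760555e-03, -4.37321520e+01, -2.84002876e+01,  7.18477671e-02,
        4.13490285e-02, -1.58521393e-04]), 'tcp_pos': array([ 0.23006659, -0.49898848,  0.22883458]), 'orientation': array([ 9.76780716e-01,  2.14239700e-01, -3.20773774e-05, -8.85006944e-04]), 'ft_force': array([-0.53813515, -0.35046431,  0.10133204]), 'ft_torque': array([ 0.0231147 , -0.00538598, -0.01963948]), 'width': 0.09268954354372241}
scene [[466.25688661446594, 0.0, 313.70811632527517], [0.0, 466.25688661446594, 242.35364280548393], [0.0, 0.0, 1.0]] [[0.8459, 0.2917, -0.4465, 1.0068], [0.5333, -0.4618, 0.7087, -0.7835], [0.0005, -0.8376, -0.5462, 0.7302], [0.0, 0.0, 0.0, 1.0]]
top [[574.896905450861, 0.0, 320.59326184053856], [0.0, 574.896905450861, 245.95361009485234], [0.0, 0.0, 1.0]] [[-0.0115, -0.9835, 0.1806, 0.2561], [-0.9999, 0.0101, -0.009, 0.0006], [0.007, -0.1806, -0.9835, 1.5575], [0.0, 0.0, 0.0, 1.0]]
wrist [[355.7438217911603, 0.0, 317.16128117452183], [0.0, 355.7438217911603, 243.6909194291549], [0.0, 0.0, 1.0]] [[0.4177, -0.8751, -0.2444, 0.2982], [-0.9086, -0.4031, -0.1095, -0.4681], [-0.0027, 0.2678, -0.9635, 0.3845], [0.0, 0.0, 0.0, 1.0]]
```

View pics/scene0.png

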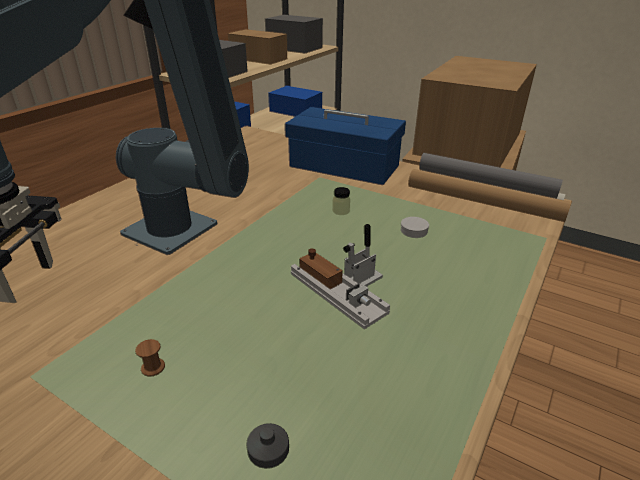

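View pics/top0.png

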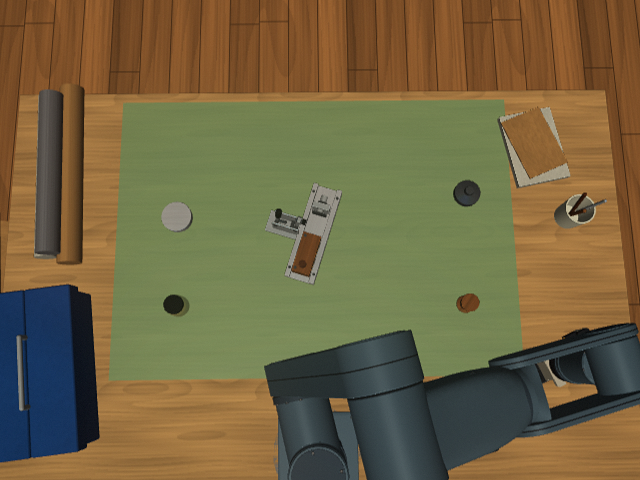

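View pics/wrist0.png

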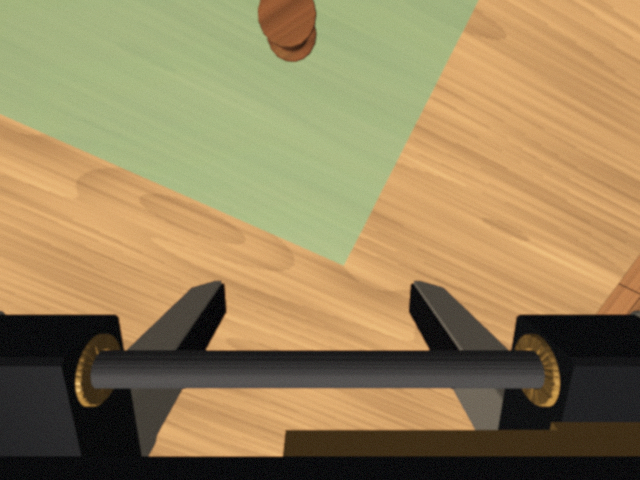

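The scene shows the jig at about (345,285) with handle upright at (367,235). In the top view the jig spans (300,283) to (328,185), with the stop at the upper end, away from the robot. The clamp is on the left, which is +y. Next I'll zoom in and measure.

```bash
cat > h.py <<'E'
import numpy as np,cv2
def ray(d,u,v):
    K=d["K"];T=d["world_from_camera"]
    r=T[:3,:3]@np.linalg.inv(K)@np.array([u,v,1.]);return T[:3,3],r/np.linalg.norm(r)
def plane(d,u,v,z):
    c,r=ray(d,u,v);return c+r*(z-c[2])/r[2]
def proj(d,p):
    T=np.linalg.inv(d["world_from_camera"]);q=d["K"]@(T[:3,:3]@np.asarray(p)+T[:3,3]);return q[:2]/q[2]
def tri(obs):
    A=np.zeros((3,3));b=np.zeros(3)
    for d,u,v in obs:
        c,r=ray(d,u,v);P=np.eye(3)-np.outer(r,r);A+=P;b+=P@c
    x=np.linalg.solve(A,b)
    return x,[np.linalg.norm((np.eye(3)-np.outer(ray(*o)[1],ray(*o)[1]))@(x-ray(*o)[0])) for o in obs]
E
python3 - <<'E'
import numpy as np,cv2
t=cv2.imread("pics/top0.png")[170:295,250:360]
cv2.imwrite("pics/topz.png",cv2.resize(t,None,fx=4.8,fy=4.8,interpolation=cv2.INTER_CUBIC))
s=cv2.imread("pics/scene0.png")[215:335,280:400]
cv2.imwrite("pics/scz.png",cv2.resize(s,None,fx=5,fy=5,interpolation=cv2.INTER_CUBIC))
E
```

```text
(no output)
```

View pics/topz.png

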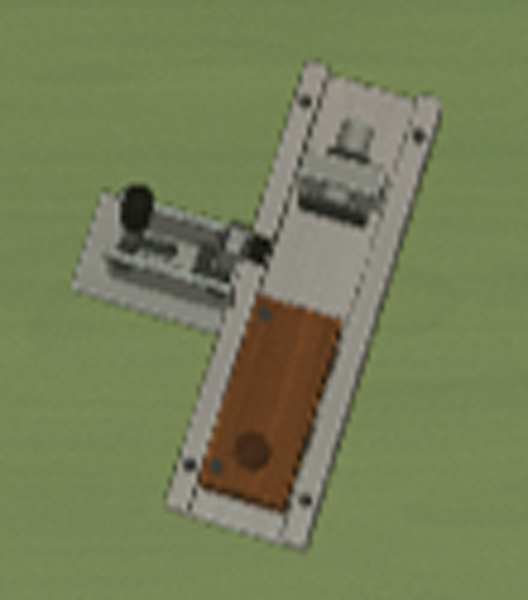

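View pics/scz.png

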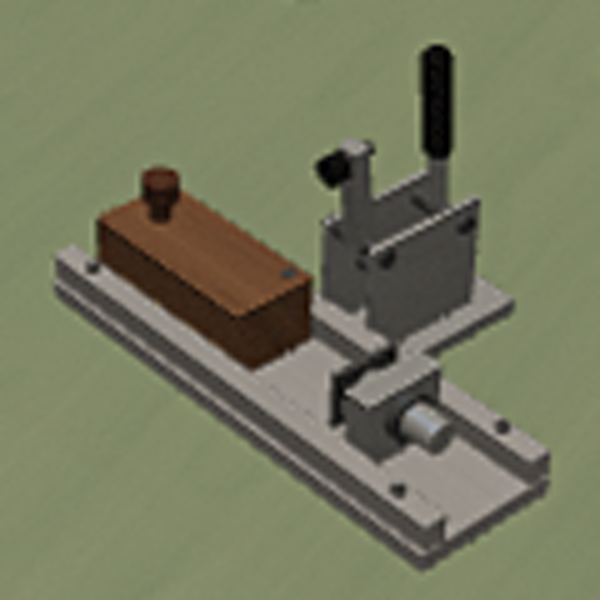

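The top zoom shows the bed's rail-top corners at about (168,505), (308,548), (440,98), (308,63). The holder's top corners are (262,296), (343,318), (285,512), (200,487), and the handle tip is at (137,200). In the scene zoom the grip end is at (437,50) and the knob at (160,175).

```bash
python3 - <<'E'
from h import *
t=dict(np.load("top0.npz"));s=dict(np.load("scene0.npz"))
T=lambda u,v:(250+(u+.5)/4.8-.5,170+(v+.5)/4.8-.5)
S=lambda u,v:(280+(u+.5)/5-.5,215+(v+.5)/5-.5)
c=[plane(t,*T(*p),0.028) for p in [(168,505),(308,546),(440,98),(308,63)]]
for p in c:print(p.round(4))
C=np.mean(c,0);print("centre",C,np.linalg.norm(c[0]-c[1]),np.linalg.norm(c[1]-c[2]),np.linalg.norm(c[0]-c[3]))
ax=(c[2]+c[3]-c[0]-c[1])[:2];print("yaw top",np.degrees(np.arctan2(ax[1],ax[0])))
# scene rail corners
e=[plane(s,*S(*p),0.028) for p in [(57,252),(440,520),(548,458)]]
for p in e:print("sc",p.round(4))
d=e[1]-e[0];print("yaw sc",np.degrees(np.arctan2(d[1],d[0])),np.linalg.norm(d),np.linalg.norm(e[1]-e[2]))
yaw=np.arctan2(ax[1],ax[0]);R=np.array([[np.cos(yaw),-np.sin(yaw)],[np.sin(yaw),np.cos(yaw)]])
J=lambda p:np.r_[R.T@(p[:2]-C[:2]),p[2]]*1000
for n,a,b in [("handletip",(137,192),(437,55)),("knobtop",(252,449),(160,173)),("foot end of arm",(262,248),(332,168))]:
    x,r=tri([(t,*T(*a)),(s,*S(*b))]);print(n,x.round(4),np.round(r,4),"jig",J(x).round(1))
for p in [(262,296),(343,318),(285,512),(200,487)]:
    print("holder top",J(plane(t,*T(*p),.052)).round(1))
for p in [(298,210),(370,225)]:
    print("buffer foot",J(plane(t,*T(*p),.05)).round(1))
for p in [(305,180),(383,200)]:
    print("stop top face edge -x",J(plane(t,*T(*p),.052)).round(1))
for p in [(335,375),(390,350)]: print("foot sc",J(plane(s,*S(*p),.045)).round(1))
for n,a,z in [("jar",(173,304),.075),("spool",(468,303),.058),("pw",(467,192),.03),("tin",(176,217),.028)]: print(n,plane(t,*a,z).round(3))
E
```

```text
[0.4593 0.0839 0.028 ]
[0.4354 0.006  0.028 ]
[ 0.693  -0.0722  0.028 ]
[0.7145 0.0034 0.028 ]
centre [0.57554797 0.00530559 0.028     ] 0.08148103274921509 0.26913449133282796 0.26766404992690984
yaw top -17.199398194822223
sc [0.4402 0.0065 0.028 ]
sc [ 0.6973 -0.0693  0.028 ]
sc [ 0.7203 -0.0059  0.028 ]
yaw sc -16.418700791934317 0.26802753481746683 0.06743129391228582
handletip [0.6063 0.0926 0.1557] [0.001 0.001] jig [  3.6  92.5 155.7]
knobtop [0.4835 0.0361 0.0755] [0.0005 0.0005] jig [-97.    2.2  75.5]
foot end of arm [0.5849 0.0288 0.119 ] [0. 0.] jig [  2.   25.2 119. ]
holder top [-10.  23.  52.]
holder top [ -9.  -23.8  52. ]
holder top [-122.4  -24.2   52. ]
holder top [-122.4   24.6   52. ]
buffer foot [43.4 18.1 50. ]
buffer foot [ 46.7 -23.   50. ]
stop top face edge -x [60.7 19.2 52. ]
stop top face edge -x [ 62.1 -26.1  52. ]
foot sc [ 50.  -15.2  45. ]
foot sc [53.4 17.6 45. ]
jar [0.381 0.368 0.075]
spool [ 0.376 -0.396  0.058]
pw [ 0.683 -0.418  0.03 ]
tin [0.621 0.38  0.028]
```

```bash
cat >> h.py <<'E'
from scipy.spatial.transform import Rotation as Ro
C=np.array([.5760,.0053]);YAW=np.radians(-17.0)
def Jw(x,y,z):  # jig mm -> world m
    c,s=np.cos(YAW),np.sin(YAW);return np.array([C[0]+(c*x-s*y)/1e3,C[1]+(s*x+c*y)/1e3,z/1e3])
def wJ(p):
    c,s=np.cos(YAW),np.sin(YAW);d=(np.asarray(p)[:2]-C)*1e3;return np.array([c*d[0]+s*d[1],-s*d[0]+c*d[1],p[2]*1e3])
def down(yawdeg,tilt_axis=None,tilt=0):
    r=Ro.from_euler('z',yawdeg,degrees=True)*Ro.from_euler('x',180,degrees=True)
    if tilt_axis is not None: r=Ro.from_rotvec(np.asarray(tilt_axis)*tilt)*r
    return r
def rel(p0,R0,p1,R1):
    return np.r_[R0.inv().apply(p1-p0)/.3,(R0.inv()*R1).as_rotvec()/np.radians(45)]
E
python3 - <<'E'
from h import *
from rig import get_obs
o=get_obs();R0=Ro.from_quat(o["orientation"]);p0=np.array([.23,-.5,.23])
print(R0.as_matrix().round(3))
p1=Jw(-150,0,220);print(p1)
print(rel(p0,R0,p1,R0).round(3), rel(p0,R0,p1,down(163)).round(3))
E
```

```text
[[ 0.908  0.419 -0.   ]
 [ 0.419 -0.908  0.001]
 [ 0.    -0.001 -1.   ]]
[0.43255429 0.04915576 0.22      ]
[ 1.379 -1.38   0.036  0.     0.     0.   ] [ 1.379e+00 -1.380e+00  3.600e-02 -0.000e+00 -2.000e-03 -3.072e+00]
```

Request:
{"op": "servo_tool", "data": {
  "motion": [
    [0.07,-0.07,0,0,0,-0.1],
    [0.15,-0.15,0,0,0,-0.22],
    [0.25,-0.25,0,0,0,-0.36],
    [0.35,-0.35,0,0,0,-0.5],
    [0.45,-0.45,0,0,0,-0.64],
    [0.55,-0.55,0,0,0,-0.78],
    [0.64,-0.64,0,0,0,-0.92],
    [0.69,-0.69,0.01,0,0,-1],
    [0.69,-0.69,0.01,0,0,-1]
  ],
  "claw": -1,
  "grip_force": 20
}}

```text
t: 0.9
tcp_pos: [0.3319, -0.2205, 0.2262]
orientation: [0.818, 0.575, 0.001, -0.001]
ft_force: [-0.4, -0.1, -0.8]
width: 0.0376
```

```bash
python3 - <<'E'
from h import *
from rig import get_obs
o=get_obs();R0=Ro.from_quat(o["orientation"]);p0=o["tcp_pos"]
p1=Jw(-150,0,220)
print(o["t"],p0,o["q"],rel(p0,R0,p1,down(163)).round(3),R0.as_euler('ZYX',degrees=True))
E
```

```text
0.9 [ 0.33192743 -0.22052241  0.22624715] [-8.69438149e-01 -1.90007277e-02  1.86558593e+00  1.42468323e-03
  1.29672036e+00 -5.23365313e-01] [ 9.590e-01  1.000e-02  2.300e-02  1.000e-03 -3.000e-03 -2.063e+00] [ 7.01492797e+01 -1.17088908e-01 -1.79954238e+02]
```

Request:
{"op": "servo_tool", "data": {
  "motion": [
    [0.1,0,0,0,0,-0.12],
    [0.2,0,0,0,0,-0.26],
    [0.32,0,0,0,0,-0.4],
    [0.44,0,0,0,0,-0.55],
    [0.56,0,0,0,0,-0.7],
    [0.68,0,0,0,0,-0.84],
    [0.8,0,0,0,0,-0.94],
    [0.9,0,0,0,0,-1],
    [0.95,0.01,0.01,0,0,-1],
    [0.95,0.01,0.02,0,0,-1]
  ]
}}

```text
t: 1.73
tcp_pos: [0.4345, 0.0432, 0.2206]
orientation: [0.538, 0.843, 0.0, 0.0]
ft_force: [-0.5, -0.0, 0.6]
width: 0.0003
```

Request:
{"op": "servo_tool", "data": {
  "motion": [
    [0,0,0,0,0,-0.12],
    [0,0,0,0,0,-0.26],
    [0,0,0,0,0,-0.4],
    [0,0,0,0,0,-0.55],
    [0,0,0,0,0,-0.7],
    [0,0,0,0,0,-0.84],
    [0,0,0,0,0,-0.94],
    [0,0,0,0,0,-1],
    [0,0,0,0,0,-1],
    [0,0,0,0,0,-1]
  ]
}}

```text
t: 2.57
tcp_pos: [0.433, 0.0403, 0.2204]
orientation: [0.178, 0.984, -0.0, -0.0]
ft_force: [1.1, -0.1, -0.2]
width: 0.0004
```

```bash
python3 - <<'E'
from h import *
from rig import get_obs,vision
o=get_obs();R0=Ro.from_quat(o["orientation"]);p0=o["tcp_pos"]
p1=Jw(-150,0,220)
print(o["t"],p0,o["q"],rel(p0,R0,p1,down(163)).round(3),o["width"],o["ft_force"])
d=vision.get_image("wrist");cv2.imwrite("pics/w1.png",d["frame"]);np.savez("w1.npz",**d)
for x,y,z in [(-135,42,28),(-135,-42,28),(135,42,28),(135,-42,28),(0,91,154)]: print((x,y,z),proj(d,Jw(x,y,z)).round(1))
E
```

```text
2.5667 [0.43298823 0.04030698 0.22043868] [-1.64465353e-01  5.53823882e-02  1.80416513e+00 -4.27823511e-04
  1.28249630e+00 -1.37805450e+00] [ 0.012  0.027  0.001 -0.001 -0.    -0.077] 0.00036976419344548724 [ 1.11248525 -0.08708267 -0.21749078]
(-135, 42, 28) [367.5 230.6]
(-135, -42, 28) [284.2 235.5]
(135, 42, 28) [372.7 447.8]
(135, -42, 28) [303.4 451.3]
(0, 91, 154) [458.5 437. ]
```

View pics/w1.png

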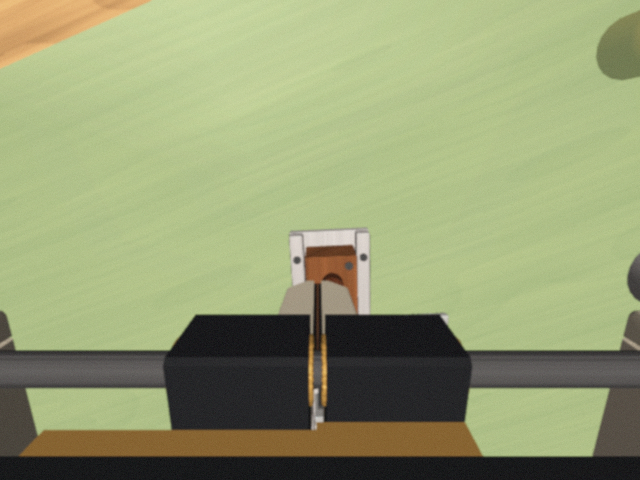

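The wrist view shows the bed's rear end at (290..368, 230) and the holder's rear face just in front, at (305..357, 247). The gripper hides the rest.

```bash
python3 - <<'E'
import cv2
s=cv2.imread("pics/w1.png")[220:295,280:380]
cv2.imwrite("pics/w1z.png",cv2.resize(s,None,fx=7,fy=7,interpolation=cv2.INTER_CUBIC))
E
```

```text
(no output)
```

View pics/w1z.png

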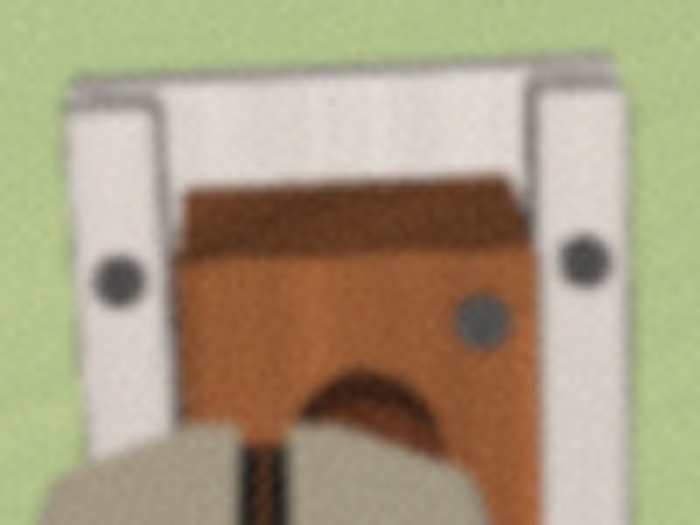

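```bash
python3 - <<'E'
from h import *
d=dict(np.load("w1.npz"))
W=lambda u,v:(280+(u+.5)/7-.5,220+(v+.5)/7-.5)
for n,p,z in [("railL",(68,108),28),("railR",(628,88),28),("bedL",(75,78),12),("bedR",(612,57),12),("hbotL",(187,188),12),("hbotR",(505,178),12),("htopL",(180,260),52),("htopR",(535,243),52),("scL",(119,280),28),("scR",(585,260),28)]:
    q=plane(d,*W(*p),z/1e3);print(n,wJ(q).round(1))
a=plane(d,*W(68,108),.028);b=plane(d,*W(628,88),.028);v=(b-a)[:2];print(np.degrees(np.arctan2(v[1],v[0]))-90,np.linalg.norm(v))
a=plane(d,*W(119,280),.028);b=plane(d,*W(585,260),.028);v=(b-a)[:2];print(np.degrees(np.arctan2(v[1],v[0]))-90)
E
```

```text
railL [-135.2  -36.8   28. ]
railR [-133.3   43.8   28. ]
bedL [-135.9  -36.9   12. ]
bedR [-134.2   43.6   12. ]
hbotL [-117.7  -21.3   12. ]
hbotR [-116.3   27.    12. ]
htopL [-118.9  -21.    52. ]
htopR [-118.4   27.4   52. ]
scL [-108.8  -31.5   28. ]
scR [-107.7   36.9   28. ]
-18.409446555055197 0.08061292212033803
-17.937752761048287
```

```bash
sed -i 's/C=np.array.*/C=np.array([.5764,.0067]);YAW=np.radians(-17.4)/' h.py; cat >> h.py <<'E'
JX=np.array([np.cos(YAW),np.sin(YAW),0]);JY=np.array([-np.sin(YAW),np.cos(YAW),0])
RP=down(180+np.degrees(YAW),JY,-np.radians(12))
E
python3 - <<'E'
from h import *
from rig import get_obs
o=get_obs();R0=Ro.from_quat(o["orientation"]);p0=o["tcp_pos"]
tz=RP.apply([0,0,1]);print(wJ(Jw(0,0,0)+tz),RP.as_matrix().round(3))
for z in (80,28):
    tcp=Jw(-150,0,z)-.011*tz; print(tcp.round(4),rel(p0,R0,tcp,RP).round(3))
E
```

```text
[ 2.07911691e+02  1.49213975e-13 -9.78147601e+02] [[-0.933  0.299  0.198]
 [ 0.293  0.954 -0.062]
 [-0.208  0.    -0.978]]
[0.4311 0.0522 0.0908] [ 0.019  0.035  0.432 -0.008 -0.267 -0.067]
[0.4311 0.0522 0.0388] [ 0.019  0.035  0.606 -0.008 -0.267 -0.067]
```

Request:
{"op": "servo_tool", "data": {
  "motion": [
    [0.01,0.02,0.05,0,-0.08,-0.03],
    [0.019,0.035,0.13,-0.008,-0.16,-0.067],
    [0.019,0.035,0.22,-0.008,-0.24,-0.067],
    [0.019,0.035,0.31,-0.008,-0.267,-0.067],
    [0.019,0.035,0.4,-0.008,-0.267,-0.067],
    [0.019,0.035,0.432,-0.008,-0.267,-0.067],
    [0.019,0.035,0.432,-0.008,-0.267,-0.067]
  ]
}}

```text
t: 3.2
tcp_pos: [0.429, 0.0532, 0.0886]
orientation: [0.15, 0.983, -0.016, 0.101]
ft_force: [0.6, -1.1, 0.6]
width: 0.0002
```

```bash
python3 - <<'E'
from h import *
from rig import get_obs,vision
o=get_obs();R0=Ro.from_quat(o["orientation"]);p0=o["tcp_pos"]
print(o["t"],o["ft_force"])
tz=RP.apply([0,0,1])
print("tip jig",wJ(p0+.011*R0.apply([0,0,1])))
for z in (28,):
    tcp=Jw(-150,0,z)-.011*tz; print(tcp.round(4),rel(p0,R0,tcp,RP).round(3))
d=vision.get_image("wrist");cv2.imwrite("pics/w2.png",d["frame"]);np.savez("w2.npz",**d)
E
```

```text
3.2 [ 0.56290686 -1.06821551  0.57929903]
tip jig [-152.33256371    0.26386814   77.79202094]
[0.4311 0.0522 0.0388] [ 0.026 -0.001  0.164 -0.    -0.007  0.002]
```

View pics/w2.png

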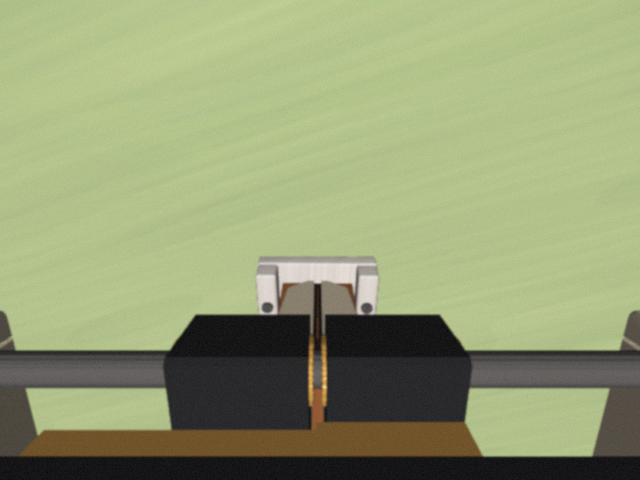

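Wrist view: the rails span 258..377 and the finger seam is at 318, so the fingers are centred and aligned. I'll lower now.

Request:
{"op": "servo_tool", "data": {
  "motion": [
    [0.01,0,0.05,0,0,0],
    [0.02,0,0.1,0,0,0],
    [0.026,0,0.14,0,0,0],
    [0.026,0,0.165,0,0,0],
    [0.026,0,0.165,0,0,0],
    [0.026,0,0.165,0,0,0]
  ]
}}

```text
t: 3.75
tcp_pos: [0.4347, 0.0522, 0.0416]
orientation: [0.149, 0.983, -0.015, 0.104]
ft_force: [0.8, -0.6, -0.3]
width: 0.0007
```

```bash
cat > st.py <<'E'
from h import *
from rig import get_obs
o=get_obs();R0=Ro.from_quat(o["orientation"]);p0=o["tcp_pos"]
tip=wJ(p0+.011*R0.apply([0,0,1]))
f=o["ft_force"];print("t",o["t"],"tip",tip.round(1),"F jig",(f@JX).round(2),(f@JY).round(2),f[2].round(2))
print("unit +x10mm in tool:",(R0.inv().apply(JX*.01)/.3).round(4),"z+10:",(R0.inv().apply([0,0,.01])/.3).round(4),"y+10",(R0.inv().apply(JY*.01)/.3).round(4))
E
python3 st.py
```

```text
t 3.75 tip [-146.5    1.1   30.9] F jig 0.95 -0.28 -0.29
unit +x10mm in tool: [-0.0326 -0.0001  0.007 ] z+10: [-0.007   0.     -0.0326] y+10 [-0.0001  0.0333  0.    ]
```

Request:
{"op": "servo_tool", "data": {
  "motion": [
    [-0.015,0,0.006,0,0,0],
    [-0.035,0,0.01,0,0,0],
    [-0.05,0,0.014,0,0,0],
    [-0.058,0,0.016,0,0,0],
    [-0.058,0,0.016,0,0,0]
  ]
}}

```text
t: 4.17
tcp_pos: [0.4524, 0.0469, 0.0404]
orientation: [0.149, 0.983, -0.015, 0.104]
ft_force: [-0.4, -0.3, 0.4]
width: 0.0002
```

```bash
python3 st.py
```

```text
t 4.1667 tip [-128.     1.3   29.6] F jig -0.34 -0.38 0.4
unit +x10mm in tool: [-0.0326 -0.0001  0.007 ] z+10: [-0.007   0.     -0.0326] y+10 [-0.0001  0.0333  0.0001]
```

Request:
{"op": "servo_tool", "data": {
  "motion": [
    [-0.008,0,0.0017,0,0,0],
    [-0.02,0,0.0043,0,0,0],
    [-0.035,0,0.0075,0,0,0],
    [-0.05,0,0.0107,0,0,0],
    [-0.065,0,0.014,0,0,0],
    [-0.08,0,0.0172,0,0,0],
    [-0.095,0,0.0204,0,0,0],
    [-0.11,0,0.0236,0,0,0],
    [-0.122,0,0.0262,0,0,0],
    [-0.13,0,0.028,0,0,0]
  ]
}}

```text
t: 5.0
tcp_pos: [0.4899, 0.0352, 0.0399]
orientation: [0.149, 0.983, -0.015, 0.104]
ft_force: [-1.4, -0.1, 0.5]
width: 0.0003
```

```bash
python3 st.py; python3 - <<'E'
from h import *
from rig import vision
for n in ("top","scene"):
    d=vision.get_image(n);np.savez(n+"1.npz",**d)
    c=d["frame"][170:295,250:360] if n=="top" else d["frame"][215:335,280:400]
    cv2.imwrite(f"pics/{n}1z.png",cv2.resize(c,None,fx=4.8,fy=4.8,interpolation=cv2.INTER_CUBIC))
E
```

```text
t 5.0 tip [-88.8   1.3  29.1] F jig -1.3 -0.53 0.47
unit +x10mm in tool: [-0.0326 -0.0001  0.0069] z+10: [-0.0069  0.     -0.0326] y+10 [-0.0001  0.0333  0.    ]
```

View pics/scene1z.png

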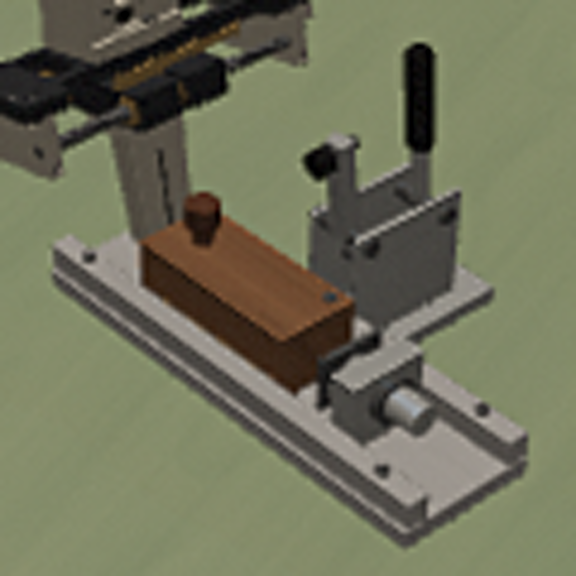

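View pics/top1z.png

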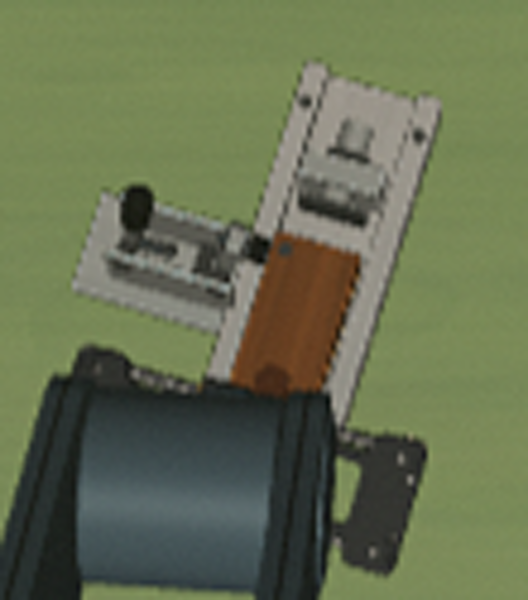

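The holder is sliding and reads about 1.3 N. Roughly 12–15 mm remain to the buffer foot at scene zoom (325,375). I'll go on slowly.

Request:
{"op": "servo_tool", "data": {
  "motion": [
    [-0.006,0,0.0013,0,0,0],
    [-0.012,0,0.0026,0,0,0],
    [-0.018,0,0.0039,0,0,0],
    [-0.022,0,0.0047,0,0,0],
    [-0.024,0,0.0051,0,0,0],
    [-0.026,0,0.0055,0,0,0]
  ]
}}

```text
t: 5.6
tcp_pos: [0.4969, 0.033, 0.0398]
orientation: [0.149, 0.983, -0.015, 0.104]
ft_force: [-0.6, 0.1, -0.3]
width: 0.0003
```

```bash
python3 st.py
```

```text
t 5.6 tip [-81.5   1.3  29.1] F jig -0.61 -0.04 -0.31
unit +x10mm in tool: [-0.0326 -0.0001  0.0069] z+10: [-0.0069  0.     -0.0326] y+10 [-0.0001  0.0333  0.    ]
```

Request:
{"op": "servo_tool", "data": {
  "motion": [
    [-0.003,0,0.0006,0,0,0],
    [-0.006,0,0.0013,0,0,0]
  ]
}}

```text
t: 5.77
tcp_pos: [0.4986, 0.0324, 0.0399]
orientation: [0.149, 0.983, -0.015, 0.104]
ft_force: [-0.1, 0.5, 1.0]
width: 0.0006
```

```bash
python3 st.py
```

```text
t 5.7667 tip [-79.6   1.3  29.1] F jig -0.27 0.49 0.96
unit +x10mm in tool: [-0.0326 -0.0001  0.0069] z+10: [-0.0069  0.     -0.0326] y+10 [-0.0001  0.0333  0.    ]
```

Request:
{"op": "servo_tool", "data": {
  "motion": [
    [-0.003,0,0.0006,0,0,0],
    [-0.006,0,0.0013,0,0,0],
    [-0.009,0,0.0019,0,0,0]
  ]
}}

```text
t: 6.02
tcp_pos: [0.5013, 0.0316, 0.0398]
orientation: [0.149, 0.983, -0.015, 0.104]
ft_force: [-1.0, -0.6, 0.0]
width: 0.0006
```

Request:
{"op": "servo_tool", "data": {
  "motion": [
    [-0.003,0,0.0006,0,0,0],
    [-0.006,0,0.0013,0,0,0]
  ]
}}

```text
t: 6.18
tcp_pos: [0.5031, 0.0311, 0.0398]
orientation: [0.149, 0.983, -0.015, 0.104]
ft_force: [-2.1, -0.6, 0.4]
width: 0.0009
```

Request:
{"op": "servo_tool", "data": {
  "motion": [
    [-0.003,0,0.0006,0,0,0],
    [-0.003,0,0.0006,0,0,0]
  ]
}}

```text
t: 6.35
tcp_pos: [0.5042, 0.0307, 0.0399]
orientation: [0.149, 0.983, -0.015, 0.104]
ft_force: [-0.5, -0.3, -0.7]
width: 0.0005
```

Request:
{"op": "servo_tool", "data": {
  "motion": [
    [-0.003,0,0.0006,0,0,0],
    [-0.006,0,0.0013,0,0,0]
  ]
}}

```text
t: 6.52
tcp_pos: [0.5056, 0.0303, 0.0398]
orientation: [0.149, 0.983, -0.015, 0.103]
ft_force: [-1.0, -0.1, 0.3]
width: 0.0005
```

Request:
{"op": "servo_tool", "data": {
  "motion": [
    [-0.003,0,0.0006,0,0,0],
    [-0.006,0,0.0013,0,0,0]
  ]
}}

```text
t: 6.68
tcp_pos: [0.5075, 0.0297, 0.0398]
orientation: [0.149, 0.983, -0.015, 0.104]
ft_force: [-1.4, 0.9, 1.0]
width: 0.0005
```

```bash
python3 st.py; python3 - <<'E'
from h import *
from rig import vision
for n in ("scene",):
    d=vision.get_image(n);np.savez(n+"2.npz",**d)
    c=d["frame"][245:315,320:400]
    cv2.imwrite(f"pics/{n}2z.png",cv2.resize(c,None,fx=8,fy=8,interpolation=cv2.INTER_CUBIC))
E
```

```text
t 6.6833 tip [-70.3   1.4  29.1] F jig -1.57 0.43 1.0
unit +x10mm in tool: [-0.0326 -0.0001  0.0069] z+10: [-0.0069  0.     -0.0326] y+10 [-0.0001  0.0333  0.    ]
```

View pics/scene2z.png

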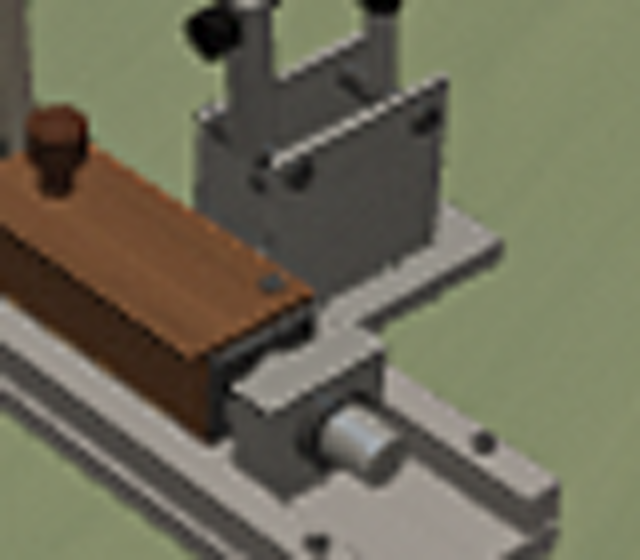

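The holder's front face is now right at the buffer's dark foot, around (215,395). I'll go in small steps from here.

Request:
{"op": "servo_tool", "data": {
  "motion": [
    [-0.003,0,0.0006,0,0,0],
    [-0.003,0,0.0006,0,0,0]
  ]
}}

```text
t: 6.9
tcp_pos: [0.5085, 0.0294, 0.0399]
orientation: [0.149, 0.983, -0.015, 0.104]
ft_force: [-1.0, -0.8, -0.6]
width: 0.0002
```

Request:
{"op": "servo_tool", "data": {
  "motion": [
    [-0.003,0,0.0006,0,0,0],
    [-0.003,0,0.0006,0,0,0]
  ]
}}

```text
t: 7.07
tcp_pos: [0.5093, 0.0291, 0.0399]
orientation: [0.149, 0.983, -0.015, 0.104]
ft_force: [-0.6, 0.6, 0.4]
width: 0.0008
```

Request:
{"op": "servo_tool", "data": {
  "motion": [
    [-0.003,0,0.0006,0,0,0],
    [-0.003,0,0.0006,0,0,0]
  ]
}}

```text
t: 7.23
tcp_pos: [0.5102, 0.0289, 0.0399]
orientation: [0.149, 0.983, -0.015, 0.104]
ft_force: [-0.3, -0.1, -0.2]
width: 0.0005
```

Request:
{"op": "servo_tool", "data": {
  "motion": [
    [-0.003,0,0.0006,0,0,0],
    [-0.003,0,0.0006,0,0,0]
  ]
}}

```text
t: 7.4
tcp_pos: [0.5107, 0.0287, 0.0398]
orientation: [0.149, 0.983, -0.015, 0.103]
ft_force: [-0.9, 1.1, 0.9]
width: 0.0004
```

Request:
{"op": "servo_tool", "data": {
  "motion": [
    [-0.003,0,0.0006,0,0,0],
    [-0.003,0,0.0006,0,0,0]
  ]
}}

```text
t: 7.57
tcp_pos: [0.5113, 0.0285, 0.0398]
orientation: [0.149, 0.983, -0.015, 0.103]
ft_force: [-3.0, 0.8, 2.0]
width: 0.0003
```

Request:
{"op": "servo_tool", "data": {
  "motion": [
    [-0.003,0,0.0006,0,0,0],
    [-0.003,0,0.0006,0,0,0]
  ]
}}

```text
t: 7.73
tcp_pos: [0.5121, 0.0282, 0.0397]
orientation: [0.149, 0.983, -0.015, 0.103]
ft_force: [-4.9, 1.4, 1.6]
width: 0.0003
```

Request:
{"op": "servo_tool", "data": {
  "motion": [
    [-0.0015,0,0.0003,0,0,0],
    [-0.0015,0,0.0003,0,0,0]
  ]
}}

```text
t: 7.9
tcp_pos: [0.5125, 0.0281, 0.0397]
orientation: [0.149, 0.983, -0.015, 0.103]
ft_force: [-4.0, 2.1, 3.1]
width: 0.0004
```

Request:
{"op": "servo_tool", "data": {
  "motion": [
    [-0.0015,0,0.0003,0,0,0],
    [-0.0015,0,0.0003,0,0,0]
  ]
}}

```text
t: 8.07
tcp_pos: [0.5127, 0.028, 0.0397]
orientation: [0.149, 0.983, -0.015, 0.103]
ft_force: [-6.5, 1.2, 3.7]
width: 0.0004
```

Request:
{"op": "servo_tool", "data": {
  "motion": [
    [-0.0015,0,0.0003,0,0,0],
    [-0.0015,0,0.0003,0,0,0]
  ]
}}

```text
t: 8.23
tcp_pos: [0.513, 0.028, 0.0396]
orientation: [0.149, 0.983, -0.015, 0.103]
ft_force: [-5.4, 2.2, 3.4]
width: 0.0001
```

Request:
{"op": "servo_tool", "data": {
  "motion": [
    [-0.001,0,0.0002,0,0,0],
    [-0.001,0,0.0002,0,0,0]
  ]
}}

```text
t: 8.4
tcp_pos: [0.5131, 0.0279, 0.0396]
orientation: [0.149, 0.983, -0.015, 0.102]
ft_force: [-6.4, 1.8, 4.9]
width: 0.0003
```

Request:
{"op": "servo_tool", "data": {
  "motion": [
    [-0.0015,0,-0.0007,0,0,0],
    [-0.0015,0,-0.0007,0,0,0]
  ]
}}

```text
t: 8.57
tcp_pos: [0.5133, 0.0278, 0.0397]
orientation: [0.149, 0.983, -0.015, 0.102]
ft_force: [-6.0, 2.3, 2.5]
width: 0.0004
```

Request:
{"op": "servo_tool", "data": {
  "motion": [
    [-0.0015,0,-0.0007,0,0,0],
    [-0.0015,0,-0.0007,0,0,0]
  ]
}}

```text
t: 8.73
tcp_pos: [0.5134, 0.0278, 0.0397]
orientation: [0.149, 0.983, -0.015, 0.102]
ft_force: [-5.4, 2.3, 1.4]
width: 0.0005
```

Request:
{"op": "servo_tool", "data": {
  "motion": [
    [-0.001,0,0,0,0,0],
    [-0.001,0,0,0,0,0]
  ]
}}

```text
t: 8.9
tcp_pos: [0.5134, 0.0278, 0.0397]
orientation: [0.149, 0.983, -0.015, 0.102]
ft_force: [-6.2, 3.1, 1.6]
width: 0.0003
```

Request:
{"op": "servo_tool", "data": {
  "motion": [
    [-0.002,0,0.0002,0,0,0],
    [-0.002,0,0.0002,0,0,0]
  ]
}}

```text
t: 9.07
tcp_pos: [0.5135, 0.0277, 0.0397]
orientation: [0.149, 0.984, -0.015, 0.101]
ft_force: [-8.3, 2.7, 3.4]
width: 0.0
```

Request:
{"op": "servo_tool", "data": {
  "motion": [
    [-0.002,0,0.0002,0,0,0],
    [-0.002,0,0.0002,0,0,0]
  ]
}}

```text
t: 9.23
tcp_pos: [0.5135, 0.0277, 0.0396]
orientation: [0.149, 0.984, -0.015, 0.101]
ft_force: [-9.5, 3.8, 4.9]
width: 0.0001
```

Request:
{"op": "servo_tool", "data": {
  "motion": [
    [-0.002,0,0.0002,0,0,0],
    [-0.002,0,0.0002,0,0,0]
  ]
}}

```text
t: 9.4
tcp_pos: [0.5136, 0.0277, 0.0396]
orientation: [0.149, 0.984, -0.015, 0.1]
ft_force: [-10.2, 4.1, 6.7]
width: 0.0003
```

Request:
{"op": "servo_tool", "data": {
  "motion": [
    [-0.002,0,-0.0005,0,0,0],
    [-0.002,0,-0.0005,0,0,0]
  ]
}}

```text
t: 9.57
tcp_pos: [0.5136, 0.0276, 0.0397]
orientation: [0.149, 0.984, -0.015, 0.1]
ft_force: [-11.6, 4.6, 5.9]
width: 0.0006
```

Request:
{"op": "servo_tool", "data": {
  "motion": [
    [-0.0015,0,-0.0003,0,0,0],
    [-0.0015,0,-0.0003,0,0,0]
  ]
}}

```text
t: 9.73
tcp_pos: [0.5136, 0.0276, 0.0397]
orientation: [0.149, 0.984, -0.015, 0.099]
ft_force: [-11.8, 5.1, 6.4]
width: 0.0005
```

```bash
python3 st.py
```

```text
t 9.7333 tip [-63.9   1.2  28.9] F jig -12.75 1.35 6.44
unit +x10mm in tool: [-0.0327 -0.0001  0.0067] z+10: [-0.0067 -0.     -0.0327] y+10 [-0.0001  0.0333  0.    ]
```

It reads about 12.8 N along the bed. I'll hold here.

Request:
{"op": "servo_tool", "data": {
  "motion": [
    [-0.0007,0,0,0,0,0],
    [-0.0007,0,0,0,0,0],
    [-0.0007,0,0,0,0,0],
    [-0.0007,0,0,0,0,0],
    [-0.0007,0,0,0,0,0],
    [-0.0007,0,0,0,0,0],
    [-0.0007,0,0,0,0,0],
    [-0.0007,0,0,0,0,0]
  ]
}}

```text
t: 10.4
tcp_pos: [0.5137, 0.0276, 0.0397]
orientation: [0.149, 0.984, -0.015, 0.099]
ft_force: [-12.9, 5.5, 6.3]
width: 0.0008
```

```bash
python3 st.py
```

```text
t 10.4 tip [-63.9   1.2  28.9] F jig -13.94 1.4 6.26
unit +x10mm in tool: [-0.0327 -0.0001  0.0067] z+10: [-0.0067 -0.     -0.0327] y+10 [-0.0001  0.0333  0.    ]
```

Held 0.67 s at 13–14 N. I'll back off gently so the spring releases slowly.

Request:
{"op": "servo_tool", "data": {
  "motion": [
    [0.004,0,-0.0008,0,0,0],
    [0.008,0,-0.0016,0,0,0],
    [0.012,0,-0.0024,0,0,0],
    [0.016,0,-0.0032,0,0,0],
    [0.02,0,-0.004,0,0,0],
    [0.024,0,-0.0048,0,0,0],
    [0.028,0,-0.0056,0,0,0],
    [0.035,0,-0.007,0,0,0],
    [0.05,0,-0.01,0,0,0],
    [0.07,0,-0.014,0,0,0]
  ]
}}

```text
t: 11.23
tcp_pos: [0.4985, 0.0326, 0.0416]
orientation: [0.149, 0.983, -0.015, 0.105]
ft_force: [0.6, -0.5, 0.0]
width: 0.0003
```

```bash
python3 st.py; python3 - <<'E'
from h import *
from rig import vision
for n in ("scene",):
    d=vision.get_image(n);np.savez(n+"3.npz",**d)
    c=d["frame"][215:315,290:400]
    cv2.imwrite(f"pics/{n}3z.png",cv2.resize(c,None,fx=6,fy=6,interpolation=cv2.INTER_CUBIC))
E
```

```text
t 11.2333 tip [-79.7   1.4  30.8] F jig 0.71 -0.29 0.02
unit +x10mm in tool: [-0.0326 -0.0001  0.007 ] z+10: [-0.007   0.     -0.0326] y+10 [-0.0001  0.0333  0.0001]
```

View pics/scene3z.png

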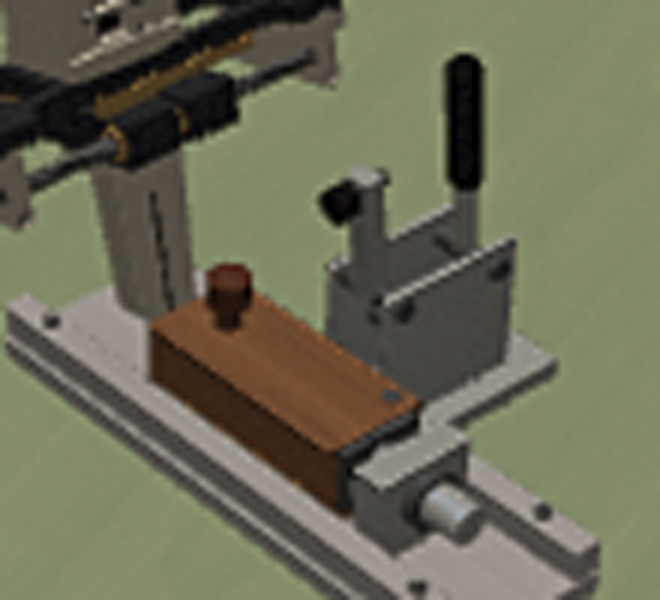

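The holder stays touching the buffer foot at about (345,480). I'll retreat, lift, and turn to the handle.

```bash
python3 - <<'E'
from h import *
from rig import get_obs
o=get_obs();R0=Ro.from_quat(o["orientation"]);p0=o["tcp_pos"]
a=Jw(-110,0,60)+[0,0,.011]; b=Jw(-90,20,231); RV=down(180+np.degrees(YAW)); RH=down(90+np.degrees(YAW))
print(rel(p0,R0,a,R0).round(3)); print(rel(p0,R0,b,RV).round(3))
print(rel(b,RV,Jw(-40,45,231),RH).round(3))
E
```

```text
[ 0.063 -0.004 -0.116  0.     0.     0.   ]
[-0.113  0.063 -0.623  0.001  0.266  0.004]
[-0.167  0.083  0.     0.    -0.     2.   ]
```

Request:
{"op": "servo_tool", "data": {
  "motion": [
    [0.05,0,-0.03,0,0,0],
    [0.063,0,-0.116,0,0,0],
    [0.04,0,-0.2,0,0,0],
    [0,0,-0.3,0,0.05,0],
    [-0.03,0.02,-0.4,0,0.12,0],
    [-0.06,0.03,-0.5,0,0.2,0],
    [-0.09,0.05,-0.58,0,0.266,0],
    [-0.113,0.063,-0.623,0,0.266,0],
    [-0.113,0.063,-0.623,0,0.266,0]
  ]
}}

```text
t: 12.03
tcp_pos: [0.501, 0.0522, 0.2344]
orientation: [0.15, 0.989, 0.001, 0.004]
ft_force: [0.6, -1.0, -0.9]
width: 0.0001
```

Request:
{"op": "servo_tool", "data": {
  "motion": [
    [0,0,0,0,0,0.12],
    [0,0,0,0,0,0.26],
    [0,0,0,0,0,0.4],
    [0,0,0,0,0,0.55],
    [0,0,0,0,0,0.7],
    [0,0,0,0,0,0.84],
    [0,0,0,0,0,0.94],
    [0,0,0,0,0,1],
    [0,0,0,0,0,1]
  ]
}}

```text
t: 12.78
tcp_pos: [0.4964, 0.0525, 0.2294]
orientation: [0.517, 0.856, -0.0, -0.001]
ft_force: [0.0, -0.5, 0.9]
width: 0.0004
```

Request:
{"op": "servo_tool", "data": {
  "motion": [
    [0,0,0,0,0,0.12],
    [0,0,0,0,0,0.26],
    [0,0,0,0,0,0.4],
    [0,0,0,0,0,0.55],
    [0,0,0,0,0,0.7],
    [0,0,0,0,0,0.84],
    [0,0,0,0,0,0.94],
    [0,0,0,0,0,1],
    [0,0,0,0,0,1],
    [0,0,0,0,0,1]
  ]
}}

```text
t: 13.62
tcp_pos: [0.497, 0.0524, 0.2301]
orientation: [0.804, 0.594, 0.0, -0.0]
ft_force: [0.1, -0.1, -0.0]
width: 0.0004
```

```bash
python3 st.py; python3 - <<'E'
from h import *
from rig import get_obs
o=get_obs();R0=Ro.from_quat(o["orientation"]);p0=o["tcp_pos"]
RH=down(90+np.degrees(YAW));print(o["q"])
print(R0.as_matrix().round(3))
for b in (Jw(0,60,220),Jw(0,60,142)): print(rel(p0,R0,b+[0,0,.011],RH).round(3))
E
```

```text
t 13.6167 tip [-89.4  19.9 219.1] F jig 0.12 -0.07 -0.02
unit +x10mm in tool: [-0.0002  0.0333 -0.    ] z+10: [ 0.     -0.     -0.0333] y+10 [0.0333 0.0002 0.    ]
[-1.18825885e-01  1.67609555e-01  1.65048062e+00  4.74405479e-04
  1.32368041e+00  1.78952093e-01]
[[ 0.294  0.956 -0.   ]
 [ 0.956 -0.294  0.   ]
 [ 0.    -0.    -1.   ]]
[ 0.132  0.299 -0.003 -0.    -0.001  0.007]
[ 0.132  0.299  0.257 -0.    -0.001  0.007]
```

Request:
{"op": "servo_tool", "data": {
  "motion": [
    [0.02,0.05,0,0,0,0],
    [0.06,0.14,0,0,0,0],
    [0.1,0.22,0,0,0,0],
    [0.12,0.28,0,0,0,0],
    [0.125,0.3,0,0,0,0.007],
    [0.125,0.3,0,0,0,0.007],
    [0.125,0.3,0,0,0,0.007]
  ]
}}

```text
t: 14.2
tcp_pos: [0.5939, 0.0615, 0.2303]
orientation: [0.806, 0.591, -0.0, -0.0]
ft_force: [-0.2, -0.1, 0.5]
width: 0.0008
```

```bash
python3 st.py; python3 - <<'E'
from h import *
from rig import vision
for n in ("scene","wrist"):
    d=vision.get_image(n);np.savez(n+"4.npz",**d)
    c=d["frame"][180:330,280:440] if n=="scene" else d["frame"]
    cv2.imwrite(f"pics/{n}4.png",cv2.resize(c,None,fx=4,fy=4,interpolation=cv2.INTER_CUBIC) if n=="scene" else c)
E
```

```text
t 14.2 tip [  0.3  57.5 219.3] F jig -0.15 -0.2 0.46
unit +x10mm in tool: [ 0.      0.0333 -0.    ] z+10: [ 0.     -0.     -0.0333] y+10 [ 0.0333 -0.      0.    ]
```

View pics/scene4.png

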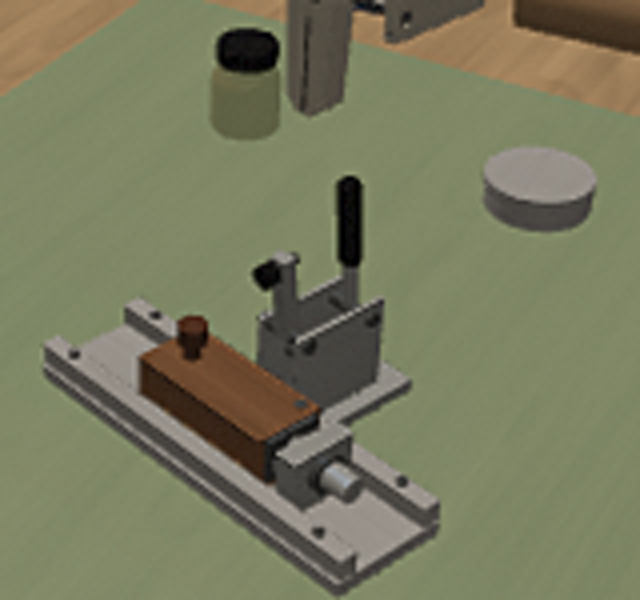

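View pics/wrist4.png

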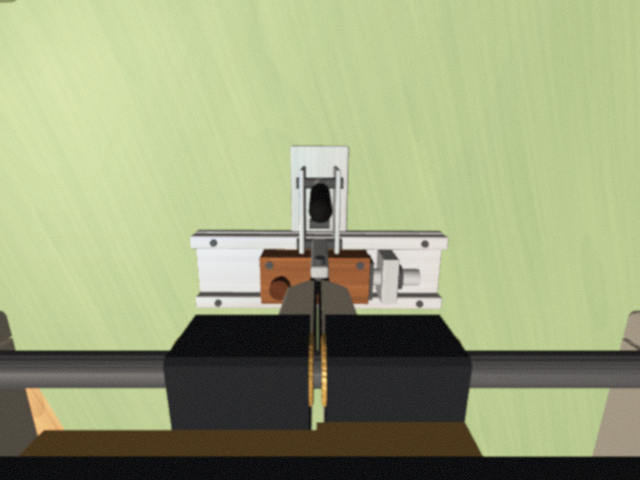

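The wrist view shows the handle grip at (320,205), in line with the finger seam at (318). The holder still touches the buffer at (373,280).

Request:
{"op": "servo_tool", "data": {
  "motion": [
    [0,0,0.05,0,0,0],
    [0,0,0.12,0,0,0],
    [0,0,0.19,0,0,0],
    [0,0,0.24,0,0,0],
    [0,0,0.257,0,0,0],
    [0,0,0.257,0,0,0]
  ]
}}

```text
t: 14.8
tcp_pos: [0.5933, 0.0616, 0.1529]
orientation: [0.807, 0.591, -0.001, -0.001]
ft_force: [-0.3, -0.6, -0.3]
width: 0.0002
```

```bash
python3 st.py; python3 - <<'E'
from h import *
from rig import vision
d=dict(np.load("wrist4.npz"));print(proj(d,Jw(0,91,162)),proj(d,Jw(0,96,105)))
for n in ("scene","wrist"):
    d=vision.get_image(n);np.savez(n+"5.npz",**d)
    c=d["frame"][180:330,280:440] if n=="scene" else d["frame"]
    cv2.imwrite(f"pics/{n}5.png",cv2.resize(c,None,fx=4,fy=4,interpolation=cv2.INTER_CUBIC) if n=="scene" else c)
E
```

```text
t 14.8 tip [ -0.3  57.4 141.9] F jig -0.1 -0.68 -0.33
unit +x10mm in tool: [ 0.0001  0.0333 -0.0001] z+10: [ 0.     -0.0001 -0.0333] y+10 [ 0.0333 -0.0001  0.    ]
[316.72853749 211.8746485 ] [316.88123381 192.54187386]
```

View pics/scene5.png

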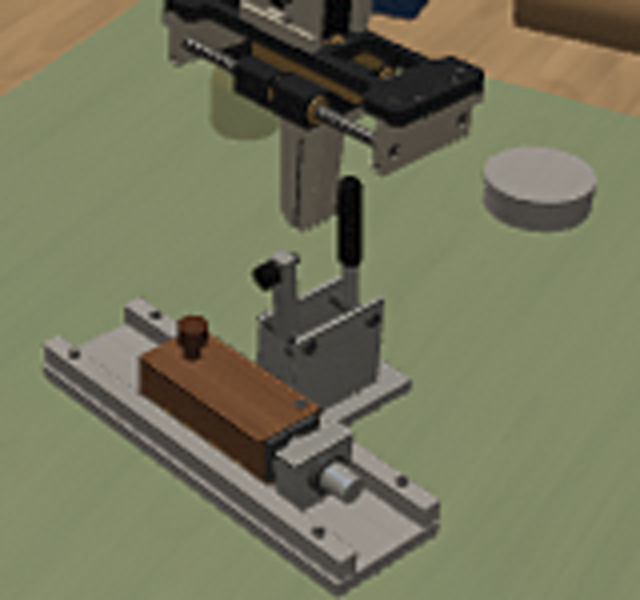

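View pics/wrist5.png

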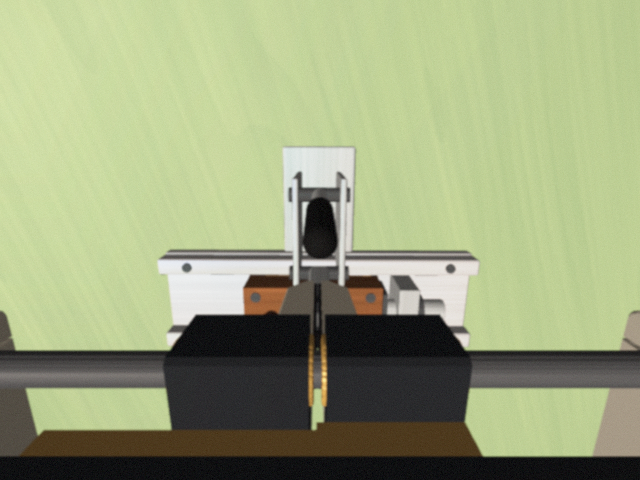

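Fingers sit just behind the handle and above the clamp arm. I'll start the push and watch the force.

Request:
{"op": "servo_tool", "data": {
  "motion": [
    [0.01,0,0,0,0,0],
    [0.025,0,0,0,0,0],
    [0.04,0,0,0,0,0],
    [0.05,0,0,0,0,0],
    [0.058,0,0,0,0,0],
    [0.066,0,0,0,0,0],
    [0.074,0,0,0,0,0],
    [0.082,0,0,0,0,0],
    [0.09,0,0,0,0,0]
  ]
}}

```text
t: 15.65
tcp_pos: [0.6032, 0.0855, 0.155]
orientation: [0.807, 0.591, -0.0, 0.002]
ft_force: [-3.7, -7.9, 7.0]
width: 0.0007
```

```bash
python3 st.py
```

```text
t 15.65 tip [  2.   83.1 144. ] F jig -1.13 -8.62 6.98
unit +x10mm in tool: [0.0001 0.0333 0.0001] z+10: [-0.0001  0.0001 -0.0333] y+10 [ 0.0333 -0.0001 -0.0001]
```

Request:
{"op": "servo_tool", "data": {
  "motion": [
    [0.01,0,0,0,0,0],
    [0.02,0,0,0,0,0],
    [0.03,0,0,0,0,0],
    [0.04,0,0,0,0,0],
    [0.05,0,0,0,0,0]
  ]
}}

```text
t: 16.07
tcp_pos: [0.6077, 0.0998, 0.1549]
orientation: [0.807, 0.591, -0.0, 0.002]
ft_force: [-2.1, -6.4, 4.1]
width: 0.0007
```

```bash
python3 st.py
```

```text
t 16.0667 tip [  2.1  98.2 143.9] F jig -0.07 -6.7 4.06
unit +x10mm in tool: [0.0001 0.0333 0.0001] z+10: [-0.0001  0.0001 -0.0333] y+10 [ 0.0333 -0.0001 -0.0001]
```

Forces are fine, about 8 N. Next, along the arc.

Request:
{"op": "servo_tool", "data": {
  "motion": [
    [0.01,0,0.001,0,0,0],
    [0.02,0,0.003,0,0,0],
    [0.03,0,0.005,0,0,0],
    [0.04,0,0.008,0,0,0],
    [0.05,0,0.011,0,0,0],
    [0.06,0,0.015,0,0,0]
  ]
}}

```text
t: 16.57
tcp_pos: [0.6135, 0.1177, 0.1508]
orientation: [0.807, 0.591, 0.0, 0.001]
ft_force: [-2.0, -4.9, 7.2]
width: 0.0006
```

```bash
python3 st.py
```

```text
t 16.5667 tip [  2.3 117.  139.8] F jig -0.42 -5.23 7.16
unit +x10mm in tool: [0.0001 0.0333 0.0001] z+10: [-0.      0.0001 -0.0333] y+10 [ 0.0333 -0.0001 -0.    ]
```

Request:
{"op": "servo_tool", "data": {
  "motion": [
    [0.01,0,0.003,0,0,0],
    [0.02,0,0.007,0,0,0],
    [0.03,0,0.011,0,0,0],
    [0.04,0,0.016,0,0,0],
    [0.05,0,0.022,0,0,0],
    [0.057,0,0.027,0,0,0]
  ]
}}

```text
t: 17.07
tcp_pos: [0.6188, 0.1357, 0.1413]
orientation: [0.807, 0.591, 0.001, 0.0]
ft_force: [1.4, -2.1, 3.0]
width: 0.0005
```

```bash
python3 st.py
```

```text
t 17.0667 tip [  1.9 135.7 130.3] F jig 1.96 -1.56 2.96
unit +x10mm in tool: [0.0001 0.0333 0.0001] z+10: [ 0.0001  0.0001 -0.0333] y+10 [ 0.0333 -0.0001  0.0001]
```

Request:
{"op": "servo_tool", "data": {
  "motion": [
    [0.012,0,0.008,0,0,0],
    [0.024,0,0.016,0,0,0],
    [0.034,0,0.025,0,0,0],
    [0.043,0,0.034,0,0,0],
    [0.052,0,0.043,0,0,0],
    [0.06,0,0.053,0,0,0],
    [0.068,0,0.063,0,0,0],
    [0.075,0,0.074,0,0,0],
    [0.075,0,0.074,0,0,0]
  ]
}}

```text
t: 17.82
tcp_pos: [0.6244, 0.157, 0.1181]
orientation: [0.807, 0.591, -0.0, -0.0]
ft_force: [-0.1, 0.3, -0.4]
width: 0.0007
```

```bash
python3 st.py; python3 - <<'E'
from h import *
from rig import vision
for n in ("scene","wrist"):
    d=vision.get_image(n);np.savez(n+"6.npz",**d)
    c=d["frame"][180:330,280:440] if n=="scene" else d["frame"]
    cv2.imwrite(f"pics/{n}6.png",cv2.resize(c,None,fx=4,fy=4,interpolation=cv2.INTER_CUBIC) if n=="scene" else c)
E
```

```text
t 17.8167 tip [  0.9 157.8 107.1] F jig -0.15 0.24 -0.37
unit +x10mm in tool: [ 0.0001  0.0333 -0.    ] z+10: [ 0.     -0.     -0.0333] y+10 [ 0.0333 -0.0001  0.    ]
```

View pics/scene6.png

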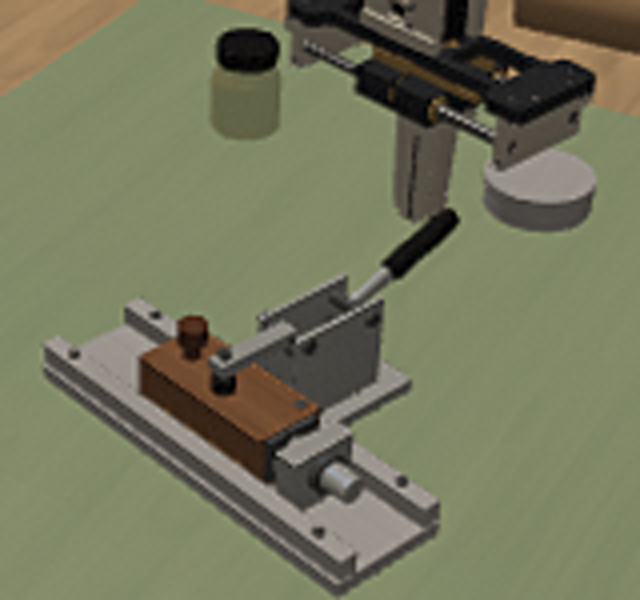

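The handle has snapped over, with its tip at (452,215), and the clamp foot is down on the holder at (225,370). I'll lift clear and measure.

Request:
{"op": "servo_tool", "data": {
  "motion": [
    [-0.02,0,-0.05,0,0,0],
    [-0.05,0,-0.15,0,0,0],
    [-0.1,0,-0.28,0,0,0],
    [-0.2,0,-0.38,0,0,0],
    [-0.3,0,-0.42,0,0,0],
    [-0.4,0,-0.44,0,0,0],
    [-0.5,0,-0.44,0,0,0],
    [-0.5,0,-0.44,0,0,0],
    [-0.5,0,-0.44,0,0,0]
  ]
}}

```text
t: 18.67
tcp_pos: [0.5794, 0.0119, 0.2518]
orientation: [0.808, 0.59, 0.001, 0.0]
ft_force: [-0.0, -0.2, 0.4]
width: 0.0004
```

```bash
python3 st.py; python3 - <<'E'
from h import *
from rig import vision
for n in ("scene","top"):
    d=vision.get_image(n);np.savez(n+"7.npz",**d)
    c=d["frame"][215:335,280:400] if n=="scene" else d["frame"][170:295,250:360]
    cv2.imwrite(f"pics/{n}7.png",cv2.resize(c,None,fx=5,fy=5,interpolation=cv2.INTER_CUBIC) )
    for a in (1.2,1.3):
        print(n,a,proj(d,Jw(0,100+90*np.sin(a-.1),65+90*np.cos(a-.1))))
E
```

```text
t 18.6667 tip [  1.3   5.9 240.8] F jig 0.04 -0.16 0.37
unit +x10mm in tool: [0.0002 0.0333 0.0001] z+10: [ 0.      0.0001 -0.0333] y+10 [ 0.0333 -0.0002  0.    ]
scene 1.2 [389.8049604  230.14853056]
scene 1.3 [390.4817474  232.38688835]
top 1.2 [246.48375831 205.93378038]
top 1.3 [245.52152619 206.32102222]
```

View pics/scene7.png

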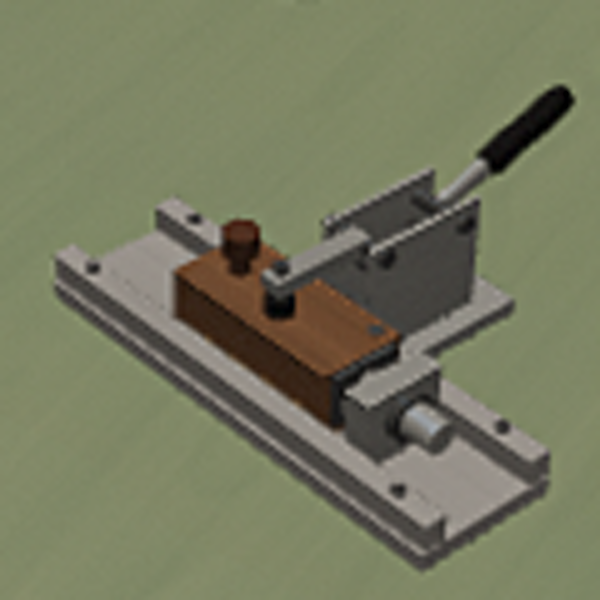

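View pics/top7.png

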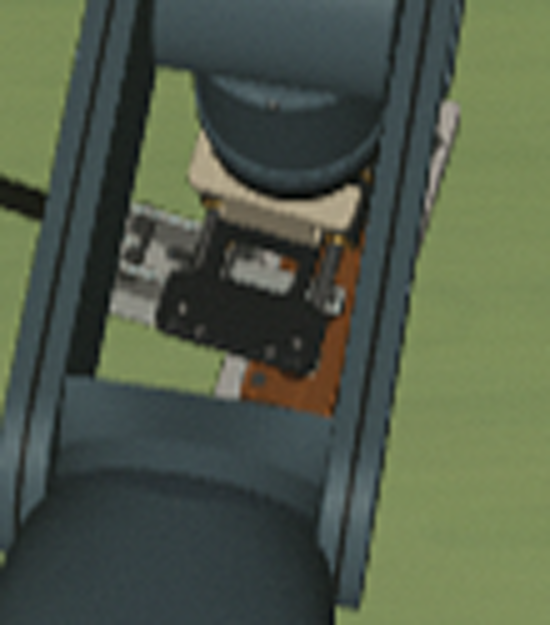

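The handle tip is at about pixel (391.5,234), against a predicted (390.5,232) for 1.3 rad, so it is locked. Next I'll check whether the holder shifted while clamping.

```bash
python3 - <<'E'
from h import *
# bottom-edge front region: phase correlation of holder front end (below clamp foot) between frames
g=lambda n:cv2.cvtColor(np.load(n)["frame"],cv2.COLOR_BGR2GRAY).astype(np.float32)
a,b,c=g("scene4.npz"),g("scene7.npz"),g("scene5.npz")
print("1mm along x in px:",proj(dict(np.load("scene7.npz")),Jw(46,0,45))-proj(dict(np.load("scene7.npz")),Jw(45,0,45)))
for r in [(slice(270,302),slice(335,362)),(slice(262,290),slice(310,330)),(slice(285,325),slice(365,392))]:
    w=cv2.createHanningWindow((r[1].stop-r[1].start,r[0].stop-r[0].start),cv2.CV_32F)
    print("4->7",cv2.phaseCorrelate(a[r],b[r],w),"4->5",cv2.phaseCorrelate(a[r],c[r],w))
z=np.hstack([np.load(n)["frame"][260:310,325:375] for n in ("scene4.npz","scene7.npz")])
cv2.imwrite("pics/cmp.png",cv2.resize(z,None,fx=8,fy=8,interpolation=cv2.INTER_CUBIC))
E
```

```text
1mm along x in px: [0.29655566 0.20222862]
4->7 ((0.5136026825920368, 0.015071589577216216), 0.990032449916557) 4->5 ((0.4851815646119242, -0.24741562106522252), 0.7447735440951807)
4->7 ((0.0422136737136416, 0.13832819792579087), 0.9490245993932088) 4->5 ((0.08822763470361039, -0.0028757721125174385), 0.9457624550660452)
4->7 ((0.4750046888266617, -0.07821325932588508), 0.9950070524657214) 4->5 ((0.3024785376278043, -0.11979022820774432), 0.732979314857059)
```

View pics/cmp.png

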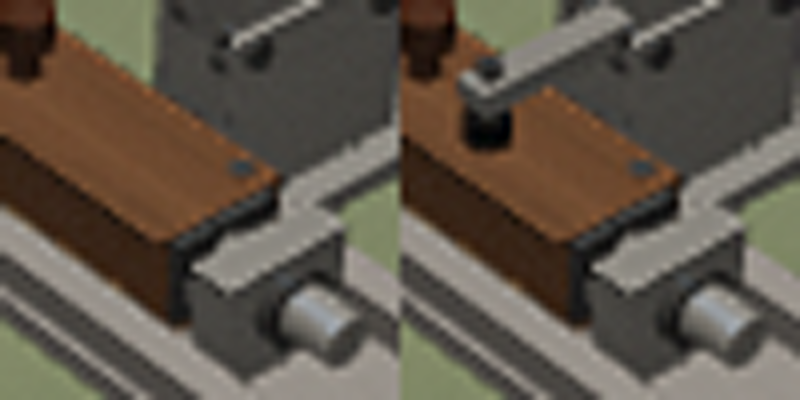

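The holder's front end moved the same few tenths of a pixel as the fixed reference patch, so it did not shift relative to the stop. The buffer foot is still flush against it at (575,290) in the comparison picture. Handing in.

```bash
python3 - <<'E'
from rig import job,get_obs
print(get_obs()["t"]);print(job.sign_off())
E
```

```text
18.7667
the job is handed in; nothing more can be done
None
```

The holder is home against the buffer, the toggle clamp is locked over it, and the job was handed in at 18.8 s. No verdict was reported.

- **Press:** I slid the holder along with closed, tilted fingertips and felt the buffer. I then pressed to 13–14 N along the bed for about 0.7 s and backed off slowly. The largest push I read was about 14 N.
- **Clamp:** I pushed the handle over along its arc and it snapped home by itself. The largest force I read there was about 11 N.
- **Last checks:** The handle tip was within about 2 pixels of where it should be at 1.3 rad. The clamp foot was down on the holder. The holder had not shifted relative to the stop while clamping, and the buffer foot looked flush against it.
- **Not measured:** I could not read the remaining force between holder and buffer, only infer it from friction and the pictures. I did not measure the bystanders again at the end. The arm stayed clear of them, and the jar and tin showed no change in the scene views; the spool and paperweight were not in those views.
- **Disagreement:** Near the jig's rear, the wrist and top cameras disagreed by 3–4 mm across the bed and about 1° in angle. I used a value in between, and the alignment on the rails and the handle then looked centred.

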